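Find the socket key that fits the grinder's burr nut

TASK

Find the socket key that fits the hex nut of the opened bean grinder by trying the keys from the tray on it one after another; stand each key that does not fit back upright in the tray. Leave the one that fits pushed fully down over the nut, upright, its mouth resting on the steel burr, and finish while still holding it by its grip. Do not disturb the mug and the boxes standing around.

Things in the scene. Friction and masses are not known exactly. Their poses are not given: they have to be found in the camera images.
- nut_seat (a point): Centre of the foot of the grinder's fixed brass hex nut, on the flat steel burr 75 mm above the worktop. z up; two flats of the nut are square to x. Nut 12 mm high, plus a threaded stud to 24 mm above this point. 18, 23 or 28 mm across flats, varying (the smaller nut has the thicker stud); exactly one key fits, not always the same one, with 1 mm of play all round.
- grinder: The fixed black bean grinder, hopper off; origin on the worktop under the nut, axes as the nut's. Round chamber, 112 mm diameter, under the nut; burr a disc of 72 mm diameter; a motor block 75 x 100 mm, 110 mm high, from 54 to 130 mm along +x; a chute at -x. The fitting key goes down until its mouth rests on the burr; a wrong key stops 9 to 12 mm higher, on the nut or the stud.
- tray_floor (a point): Centre of the inner floor of a fixed, shallow light-wood tray, 75 x 235 mm outside (long side along y), walls 4 mm thick, rim 8 mm above this floor, floor 4 mm above the worktop. At the start the keys stand on it in a row along y, at its middle and about 75 mm to each side, which key is where changing.
- red_key: The red key; origin at the centre of its mouth, z up along the key. Below the grip, a steel hexagonal tube 40 mm across flats, then a tapered neck. The mouth's hexagonal bore has flats square to x; it is 15 mm deep and goes on as a narrower hole to 30 mm. Bore widths differ between the keys and cannot be seen while they stand; outside all three are alike but for the grip's colour.
- yellow_key: The yellow key; origin at the centre of its mouth, axes and build as the red key's, but another bore.
- blue_key: The blue key; origin at the centre of its mouth, axes and build as the red key's, but another bore.
- mug_mid (a point): Bystander: a patterned mug, 118 x 82 x 98 mm; middle of it, half-way up.
- tea_carton_mid (a point): Bystander: a small dark carton, 71 x 73 x 81 mm; middle of it, half-way up.
- sweet_box_mid (a point): Bystander: a flat orange and violet box, 92 x 55 x 40 mm; middle of it, half-way up.
- red_key_grip (a point): Centre of the square red plastic grip (28 x 28 mm, 44 mm tall) of a loose socket key, 0.14 to 0.28 kg, standing mouth down in the tray. It lies 66 mm straight above the centre of the mouth (grip from 44 to 88 mm); z up along the key, x and y square to the faces of the grip.
- yellow_key_grip (a point): Centre of the square yellow plastic grip (28 x 28 mm, 44 mm tall) of a loose socket key, 0.14 to 0.28 kg, standing mouth down in the tray. It lies 66 mm straight above the centre of the mouth (grip from 44 to 88 mm); z up along the key, x and y square to the faces of the grip.
- blue_key_grip (a point): Centre of the square blue plastic grip (28 x 28 mm, 44 mm tall) of a loose socket key, 0.14 to 0.28 kg, standing mouth down in the tray. It lies 66 mm straight above the centre of the mouth (grip from 44 to 88 mm); z up along the key, x and y square to the faces of the grip.

How it is judged:
At the end, for the whole second after the job is handed in: One key sits fully over the nut (its mouth within 2.5 mm of the burr, its axis within 4 mm of the nut's, tilted under 4 degrees), still, and the fingers hold it with more than 2 N; the other two stand upright (within about 3 degrees), still and released, on the floor of the tray (((z of red_key_grip in the frame of nut_seat between 0.0625 and 0.0685 m and horizontal distance between red_key_grip and nut_seat below 0.004 m and angle between red_key_grip's own z axis and vertical below 0.07 rad and contact force between the fingers and red_key above 2 N and linear speed of each of red_key, yellow_key, blue_key below 0.02 m/s and z of yellow_key_grip in the frame of tray_floor between 0.063 and 0.069 m and x of yellow_key_grip in the frame of tray_floor between -0.036 and 0.036 m and y of yellow_key_grip in the frame of tray_floor between -0.116 and 0.116 m and angle between each of yellow_key_grip, blue_key_grip's own z axis and vertical below 0.06 rad and contact force between the fingers and yellow_key below 0.3 N and z of blue_key_grip in the frame of tray_floor between 0.063 and 0.069 m and x of blue_key_grip in the frame of tray_floor between -0.036 and 0.036 m and y of blue_key_grip in the frame of tray_floor between -0.116 and 0.116 m and contact force between the fingers and blue_key below 0.3 N) or (z of yellow_key_grip in the frame of nut_seat between 0.0625 and 0.0685 m and horizontal distance between yellow_key_grip and nut_seat below 0.004 m and angle between yellow_key_grip's own z axis and vertical below 0.07 rad and contact force between the fingers and yellow_key above 2 N and linear speed of each of yellow_key, red_key, blue_key below 0.02 m/s and z of red_key_grip in the frame of tray_floor between 0.063 and 0.069 m and x of red_key_grip in the frame of tray_floor between -0.036 and 0.036 m and y of red_key_grip in the frame of tray_floor between -0.116 and 0.116 m and angle between each of red_key_grip, blue_key_grip's own z axis and vertical below 0.06 rad and contact force between the fingers and red_key below 0.3 N and z of blue_key_grip in the frame of tray_floor between 0.063 and 0.069 m and x of blue_key_grip in the frame of tray_floor between -0.036 and 0.036 m and y of blue_key_grip in the frame of tray_floor between -0.116 and 0.116 m and contact force between the fingers and blue_key below 0.3 N) or (z of blue_key_grip in the frame of nut_seat between 0.0625 and 0.0685 m and horizontal distance between blue_key_grip and nut_seat below 0.004 m and angle between blue_key_grip's own z axis and vertical below 0.07 rad and contact force between the fingers and blue_key above 2 N and linear speed of each of blue_key, red_key, yellow_key below 0.02 m/s and z of red_key_grip in the frame of tray_floor between 0.063 and 0.069 m and x of red_key_grip in the frame of tray_floor between -0.036 and 0.036 m and y of red_key_grip in the frame of tray_floor between -0.116 and 0.116 m and angle between each of red_key_grip, yellow_key_grip's own z axis and vertical below 0.06 rad and contact force between the fingers and red_key below 0.3 N and z of yellow_key_grip in the frame of tray_floor between 0.063 and 0.069 m and x of yellow_key_grip in the frame of tray_floor between -0.036 and 0.036 m and y of yellow_key_grip in the frame of tray_floor between -0.116 and 0.116 m and contact force between the fingers and yellow_key below 0.3 N))); the arm keeps its last pose, push and grip.
It fails at once if the mug is pushed more than 3 cm or tipped (distance of mug_mid from where it was at the start of the episode above 0.03 m or angle between mug_mid's own z axis and vertical above 0.35 rad).
It fails at once if the tea carton is pushed more than 3 cm or tipped (distance of tea_carton_mid from where it was at the start of the episode above 0.03 m or angle between tea_carton_mid's own z axis and vertical above 0.35 rad).
It fails at once if the orange and violet box is pushed more than 3 cm or tipped (distance of sweet_box_mid from where it was at the start of the episode above 0.03 m or angle between sweet_box_mid's own z axis and vertical above 0.35 rad).
It also fails if it takes over 72 s, if anything falls off the work surface, if the arm or the gripper's body presses on something with over 40 N, if the wrist force passes 120 N, or if a joint passes its speed limit or range.

ROBOT

A 6-joint arm with a two-finger parallel gripper is mounted at the origin on a cart in front of the work surface, level with it; the furniture and walls round the work are solid. World frame = base frame: x ahead of the robot, y to its left, z up, the work surface at z = 0. Lengths are in m, angles in rad, forces in N, time in s.
With the tool pointing down it reaches from about 0.35 to 1 m from the base axis. Payload 7.1 kg.
Tool frame: the origin (TCP) lies between the finger pads; the fingertips stand 22 mm ahead of it and the grasp point (between the pads) lies 3 mm ahead of it; z points along the fingers, y is the line along which they close (so a half turn about z gives the same grasp; the last joint's range is limited). The gripper opens to 85 mm and grips with 20 to 120 N. Pads are 22 mm wide; open, the fingers measure 114 mm over their backs; the gripper's body (76 mm by 85 mm) begins 54 mm behind the grasp point. The pads swing forward as they close: fully open they stand 13 mm farther back than shut.
Start: joints at [1.111, 0.423, 1.63, -0, 1.089, -0.019], TCP at [0.267, 0.565, 0.253] pointing down, gripper open.
Joint ranges: [-3, 3], [-0.9, 2.11], [0.09, 2.58], [-1.31, 4.45], [0.11, 2.69], [-2.54, 2.54]. Speed limits (rad/s): [2.39, 2.39, 3.01, 3.14, 3.14, 3.14].

INTERFACE

Orientations are given as a rotation vector (axis times angle).
In Python, from rig import manip gives the robot as it stands. The module is installed in compiled form; this text tells all that it offers. Calls block until the motion is done:
- manip.move_to(position, orientation): joint-space move of the TCP to a pose.
- manip.servo_line(position, orientation=None, rate=0.15): straight line of the TCP; orientation=None keeps the orientation; rate is the mean speed in m/s.
- manip.set_joints(angles): joint-space move.
- manip.command_gripper(opening, f_grip=None): finger opening in m; f_grip is the grip in N (None keeps the last); returns when the fingers have stopped.
- manip.hold(seconds).
- manip.solve_ik(position, orientation): joint angles nearest the present ones, or None.
- manip.camera(name): name is "scene" or "side" or "wrist"; returns a dict with "image" (420x560x3 uint8, red, green, blue), "fx", "fy", "cx", "cy" (pixels), "cam_to_world" (4x4, takes a point from camera to world coordinates); the wrist camera has in their place "mount" (4x4, takes a point from camera to tool coordinates, whose origin is the TCP and whose axes are the flange's). Camera axes: x right, y down, z forward; pixel columns grow to the right and rows downward; lengths in m; the calibration is good to about 2 mm. A picture is of the moment at which its call begins: read the wrist's pose just before it. There is no depth.
A pose or a line that the arm cannot do raises manip.IKError and nothing moves.
- manip.sign_off(): hands the job in; it is judged then, once.
Readings, each from a call of its own:
- manip.get_time(): time.
- manip.get_joint_positions(): joint angles.
- manip.get_joint_vel(): joint speeds.
- manip.get_tau(): joint torques, N m.
- manip.get_position(): TCP position.
- manip.get_ee_rot(): TCP orientation.
- manip.get_contact_force(): force on the tool from outside, world axes, zero at the start.
- manip.get_torque(): the same for the moment, N m.
- manip.get_width(): finger opening in m.
- manip.get_grip_force(): force on a finger pad.
Only numpy, scipy, OpenCV 4.12 (cv2) and the standard library are available. Lean on these libraries where they do the work, as an engineer would, in place of code of your own. Each camera call takes 0.05 s, during which the arm holds its last target. There are 200 camera calls.

## Working session

There is one attempt and no reset: what is moved stays moved. The work goes in short steps, each a Python script; the robot and the scene stay as the last script left them, time stands still between calls to the robot, and variables do not carry over. Pictures are saved under pics/ and viewed, at most 10 in all, crops included, and the job is handed in when it is done.

```bash
mkdir -p pics
python3 - <<'E'
from rig import manip
import cv2,numpy as np
for n in("scene","side","wrist"):
    c=manip.camera(n);cv2.imwrite(f"pics/{n}0.png",c["image"][...,::-1])
    print(n,c["fx"],c["cx"],c["cy"],np.round(c.get("cam_to_world",c.get("mount")),3).tolist())
print(manip.get_ee_rot(),manip.get_time())
a=cv2.imread("pics/scene0.png");b=cv2.imread("pics/side0.png")
E
```

```text
scene 409.75040890656277 280.1855864513729 210.79589079498905 [[0.71, -0.445, 0.546, 0.058], [-0.704, -0.435, 0.562, -0.548], [-0.012, -0.783, -0.622, 0.615], [0.0, 0.0, 0.0, 1.0]]
side 542.6637411081737 285.5476041753623 210.95233410144104 [[0.89, 0.331, -0.315, 0.892], [0.457, -0.669, 0.586, -0.715], [-0.017, -0.665, -0.747, 0.929], [0.0, 0.0, 0.0, 1.0]]
wrist 330.7291884917935 276.08776427800865 211.22448128916983 [[-0.0, -0.956, -0.294, 0.074], [1.0, -0.0, 0.0, -0.0], [-0.0, -0.294, 0.956, -0.12], [0.0, 0.0, 0.0, 1.0]]
[-6.86692366e-01 -3.06532356e+00  1.77862506e-03] 0.15
```

View pics/scene0.png

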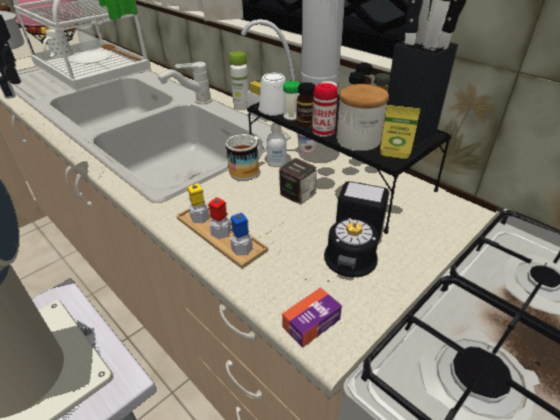

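View pics/side0.png

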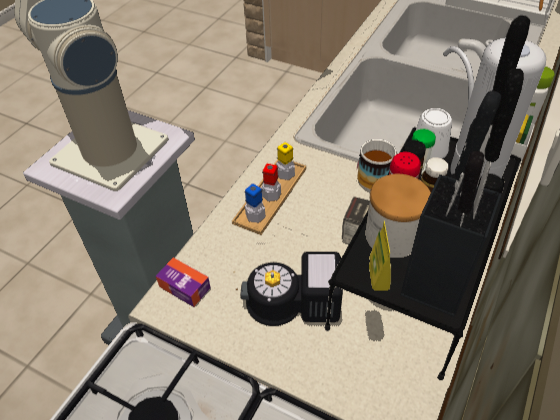

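The scene picture shows the keys' grips (yellow 197,193; red 218,209; blue 239,225) and the nut at (354,229). In the side picture they are at (286,152), (270,173), (253,195), with the nut at (272,279). A shelf stands behind the grinder. Next: triangulate.

```bash
cat > h.py <<'E'
from rig import manip
import cv2,numpy as np
from scipy.spatial.transform import Rotation as R
def cam(n):
    p=manip.get_position();r=manip.get_ee_rot();c=manip.camera(n)
    if n=="wrist":
        T=np.eye(4);T[:3,:3]=R.from_rotvec(r).as_matrix();T[:3,3]=p;c["cam_to_world"]=T@c["mount"]
    return c
def ray(c,u,v):
    d=np.stack([(np.asarray(u,float)-c["cx"])/c["fx"],(np.asarray(v,float)-c["cy"])/c["fy"],np.ones_like(np.asarray(u,float))],-1)
    return c["cam_to_world"][:3,3],d@c["cam_to_world"][:3,:3].T
def onz(c,u,v,z):
    o,d=ray(c,u,v);return o+d*((z-o[2])/d[...,2])[...,None]
def tri(c1,a,c2,b):
    o1,d1=ray(c1,*a);o2,d2=ray(c2,*b)
    s=np.linalg.lstsq(np.stack([d1,-d2],1),o2-o1,rcond=None)[0]
    p,q=o1+s[0]*d1,o2+s[1]*d2
    return (p+q)/2,np.linalg.norm(p-q)
def mask(c,col):
    h,s,v=cv2.split(cv2.cvtColor(c["image"],cv2.COLOR_RGB2HSV))
    m={"red":((h<6)|(h>174))&(s>170)&(v>90),"yellow":(h>20)&(h<34)&(s>150)&(v>90),"blue":(h>100)&(h<122)&(s>150)&(v>70)}[col]
    return m.astype(np.uint8)*255
def blobs(m,amin=30):
    n,_,st,ce=cv2.connectedComponentsWithStats(m)
    return [(st[i,4],*ce[i]) for i in range(1,n) if st[i,4]>amin]
def down(yaw):  # tool z down, tool y (closing) at angle yaw+90deg
    return (R.from_euler("z",yaw)*R.from_rotvec([np.pi,0,0])).as_rotvec()
E
python3 - <<'E'
from h import *
S,D=cam("scene"),cam("side")
pts={"yellow":((197,193),(286,152)),"red":((218,209),(270,173)),"blue":((239,225),(253,195))}
for k,(a,b) in pts.items():
    def near(c,p):
        l=[x for x in blobs(mask(c,k),15) if np.hypot(x[1]-p[0],x[2]-p[1])<12];return max(l)[1:] if l else p
    A,B=near(S,a),near(D,b);print(k,np.round(A,1),np.round(B,1),[np.round(x,4) for x in tri(S,A,D,B)])
for n,a,b in[("nut",(354,229),(272,279)),("motorL",(345,186),(308,256)),("motorR",(388,189),(338,256)),("shelf_leg",(396,176),(330,322)),("shelfcorner",(385,163),(332,280)),("hop",(447,130),(465,320))]:
    print(n,[np.round(x,4) for x in tri(S,a,D,b)])
print("tray scene",np.round(onz(S,[178,243,267,203],[214,263,243,198],0.012)[:,:2],3).tolist())
print("tray side",np.round(onz(D,[235,263,306,283],[222,232,172,160],0.012)[:,:2],3).tolist())
print("sweet",np.round(onz(S,[283,303,341,317],[321,342,312,292],0.03)[:,:2],3).tolist(),"carton",tri(S,(297,180),D,(356,217)))
def crop(c,x0,y0,x1,y1):return cv2.resize(c["image"][y0:y1,x0:x1,::-1],(400,400),interpolation=cv2.INTER_CUBIC)
cv2.imwrite("pics/crop1.png",np.hstack([crop(S,310,160,410,280),crop(D,230,230,350,340)]))
E
```

```text
yellow [195.7 194.8] [284.9 153. ] [array([0.4441, 0.1224, 0.0686]), np.float64(0.0012)]
red [217.2 209.6] [269.8 174.3] [array([0.4455, 0.0453, 0.0677]), np.float64(0.0017)]
blue [239.3 225.5] [253.3 195.5] [array([ 0.4445, -0.0294,  0.0679]), np.float64(0.0012)]
nut [array([ 0.5888, -0.2114,  0.0793]), np.float64(0.0018)]
motorL [array([ 0.6376, -0.1523,  0.1223]), np.float64(0.0175)]
motorR [array([ 0.6975, -0.1862,  0.1387]), np.float64(0.0592)]
shelf_leg [array([ 0.7272, -0.236 ,  0.124 ]), np.float64(0.0637)]
shelfcorner [array([ 0.7077, -0.2004,  0.1623]), np.float64(0.0294)]
hop [array([ 0.9312, -0.2032,  0.1696]), np.float64(0.0079)]
tray scene [[0.41, 0.16], [0.413, -0.071], [0.489, -0.063], [0.489, 0.169]]
tray side [[0.419, -0.075], [0.489, -0.072], [0.492, 0.139], [0.422, 0.152]]
sweet [[0.361, -0.239], [0.354, -0.291], [0.445, -0.298], [0.45, -0.238]] carton (array([0.66595669, 0.01967954, 0.05325328]), np.float64(0.006155997204810168))
```

View pics/crop1.png

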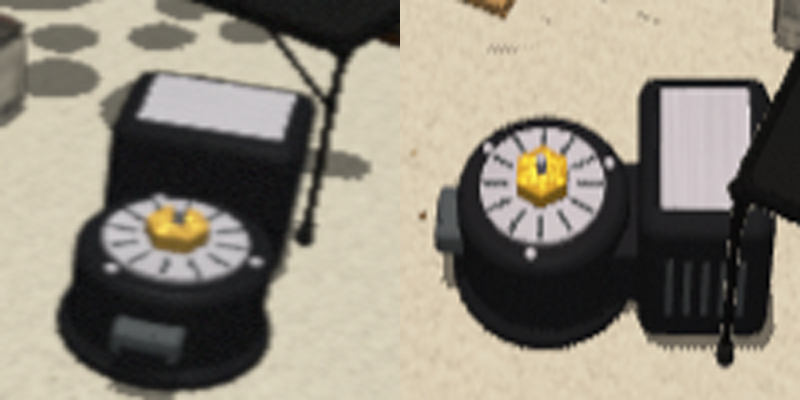

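Crop: grinder with the nut at scene (354,229), the motor block behind it, and a shelf leg with its foot at scene (386,232), side (327,328). The nut looks large with a thin stud. I'll look from the wrist over the tray.

Run:
```python
from h import *
S,D=cam("scene"),cam("side")
print("legfoot",onz(S,386,232,0.).round(3),onz(D,327.5,328,0.).round(3),"legtop",tri(S,(396,175),D,(330,282)))
print("shelf left corner",onz(S,250,103,0.2).round(3), "z0",onz(S,249,134,0.).round(3))
for p in[(0.445,0.045,0.26),(0.445,.122,.07),(0.589,-0.21,0.16)]:
  for y in(np.pi/2,-np.pi/2):
    q=manip.solve_ik(p,down(y));print(p,y,None if q is None else np.round(q,2))
y=np.pi/2
manip.move_to([0.445,0.045,0.27],down(y))
W=cam("wrist");cv2.imwrite("pics/w1.png",W["image"][...,::-1])
for k in("yellow","red","blue"):
    for b in blobs(mask(W,k),60): print(k,np.round(b,1),onz(W,b[1],b[2],.092).round(4))
print(manip.get_time(),manip.get_position())
```

```text
legfoot [ 0.71  -0.218  0.   ] [ 0.71  -0.218 -0.   ] legtop (array([ 0.7072885 , -0.21713401,  0.15387791]), np.float64(0.0009738329736305333))
shelf left corner [0.668 0.179 0.2  ] z0 [0.804 0.355 0.   ]
(0.445, 0.045, 0.26) 1.5707963267948966 [ 0.07  0.15  2.   -0.    0.99  0.07]
(0.445, 0.045, 0.26) -1.5707963267948966 None
(0.445, 0.122, 0.07) 1.5707963267948966 [ 0.24  0.51  2.08 -0.    0.55  0.24]
(0.445, 0.122, 0.07) -1.5707963267948966 None
(0.589, -0.21, 0.16) 1.5707963267948966 [-0.36  0.54  1.69 -0.    0.91 -0.36]
(0.589, -0.21, 0.16) -1.5707963267948966 None
yellow [796.  274.5 107.9] [0.4449 0.1216 0.092 ]
red [747.  276.3 190.4] [0.4465 0.0489 0.092 ]
blue [757.  275.3 257.8] [ 0.4456 -0.0192  0.092 ]
2.3833 [0.44519428 0.04565265 0.2699822 ]
```

View pics/w1.png

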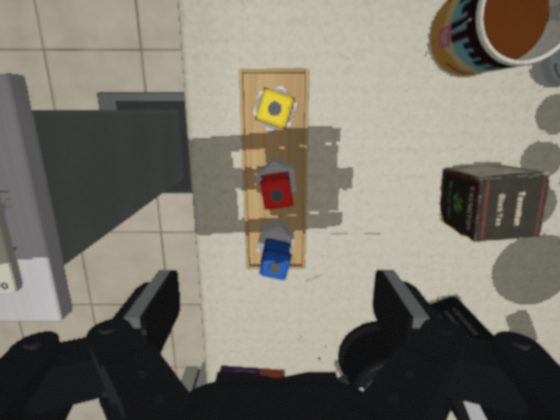

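The wrist view shows the tray with the yellow grip at (275,108) turned noticeably, red at (277,190) and blue at (276,262) turned slightly. The mug and carton are at the right, clear. Next: yaws of the grips, then the nut from above.

```bash
cat >> h.py <<'E'
def top(c,k,z,near=None):
    """square top face of grip k: world centre on plane z and yaw (mod 90deg) of its sides"""
    m=mask(c,k);l=blobs(m,60)
    n,lab,st,ce=cv2.connectedComponentsWithStats(cv2.morphologyEx(m,cv2.MORPH_CLOSE,np.ones((5,5))))
    i=1+np.argmax(st[1:,4]) if near is None else min(range(1,n),key=lambda j:np.hypot(*(ce[j]-near))+(st[j,4]<60)*999)
    v=c["image"].max(2);sel=(lab==i)
    t,_=cv2.threshold(v[sel].reshape(-1,1),0,255,cv2.THRESH_OTSU)
    f=(sel&(v>t)).astype(np.uint8);f=cv2.morphologyEx(f,cv2.MORPH_CLOSE,np.ones((5,5)))
    cs=max(cv2.findContours(f,cv2.RETR_EXTERNAL,cv2.CHAIN_APPROX_NONE)[0],key=cv2.contourArea)[:,0]
    P=onz(c,cs[:,0],cs[:,1],z)
    r=cv2.minAreaRect((P[:,:2]*1000).astype(np.float32))
    a=(np.radians(r[2])+np.pi/4)%(np.pi/2)-np.pi/4
    return np.array(r[0])/1000,np.array(r[1]),np.degrees(a)
E
python3 - <<'E'
from h import *
W=cam("wrist")
for k in("yellow","red","blue"): print(k,top(W,k,.092))
cv2.imwrite("pics/x.png",0*W["image"])
a=cv2.resize(W["image"][80:290,230:320,::-1],(257,600),interpolation=cv2.INTER_CUBIC)
manip.move_to([0.589,-0.19,0.23],down(np.pi/2))
W=cam("wrist")
h,s,v=cv2.split(cv2.cvtColor(W["image"],cv2.COLOR_RGB2HSV))
m=((h>14)&(h<34)&(s>110)&(v>60)).astype(np.uint8)*255
for b in blobs(m,80): print(np.round(b,1),onz(W,b[1],b[2],.087).round(4))
np.save("wn.npy",W["image"]);np.save("wnT.npy",W["cam_to_world"])
b=cv2.resize(W["image"][60:360,130:430,::-1],(540,540),interpolation=cv2.INTER_CUBIC)
o=np.zeros((600,800,3),np.uint8);o[:,:257]=a;o[:540,260:]=b;cv2.imwrite("pics/w2.png",o);print(manip.get_time())
E
```

```text
yellow (array([0.44456686, 0.12163661]), array([23.44968796, 23.90725899]), np.float64(-17.807579040527347))
red (array([0.44662326, 0.04536839]), array([25.20123863, 26.04150581]), np.float64(9.12510013580322))
blue (array([ 0.44456979, -0.03141372]), array([19.13540459, 26.56791306]), np.float64(-3.2438964843750058))
[347.   93.8  50.2] [ 0.4576 -0.0732  0.087 ]
[371.  555.3 187.8] [ 0.8165 -0.1749  0.087 ]
[833.  275.5 226.7] [ 0.589  -0.2086  0.087 ]
3.5583
```

View pics/w2.png

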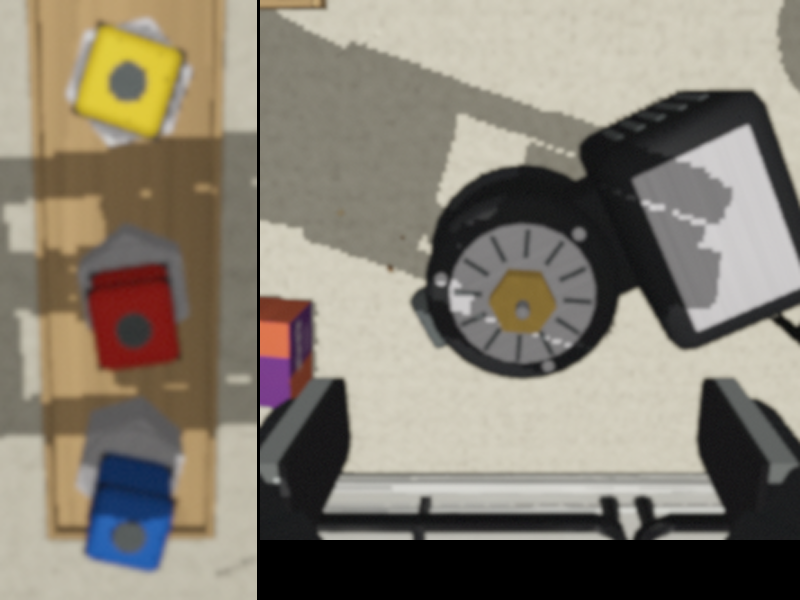

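The picture shows yellow turned about −17°, red about +9° and blue about −8°. The grinder is turned about +23° (panel edge from (632,180) to (697,330)), with the nut at (522,300) in the crop. I'll take vertical looks so that the side faces don't bias the centres.

```bash
cat >> h.py <<'E'
def nut(c,near):
    h,s,v=cv2.split(cv2.cvtColor(c["image"],cv2.COLOR_RGB2HSV))
    m=((h>14)&(h<34)&(s>110)&(v>60)).astype(np.uint8)*255
    m=cv2.morphologyEx(m,cv2.MORPH_CLOSE,np.ones((9,9)))
    cs=cv2.findContours(m,cv2.RETR_EXTERNAL,cv2.CHAIN_APPROX_NONE)[0]
    def xy(q): return onz(c,q[:,0,0],q[:,0,1],.087)[:,:2]
    q=min([q for q in cs if cv2.contourArea(q)>100],key=lambda q:np.hypot(*(xy(q).mean(0)-near)))
    P=xy(cv2.convexHull(q));M=cv2.moments((P*1e4).astype(np.float32));ce=np.array([M["m10"],M["m01"]])/M["m00"]/1e4
    P=P-ce;t=np.radians(np.arange(0,60,.5))
    # widths over the three flat directions for each trial yaw
    w=[np.mean([np.ptp(P@[np.cos(a+k*np.pi/3),np.sin(a+k*np.pi/3)]) for k in range(3)]) for a in t]
    i=int(np.argmin(w));return ce,np.degrees(t[i]),w[i],np.sqrt(M["m00"]/1e8/(.866))
def look(p,z=0.2):
    manip.move_to([p[0],p[1]-.074,z],down(np.pi/2));return cam("wrist")
E
python3 - <<'E'
from h import *
W=look((.589,-.2105));print(nut(W,(.589,-.21)),W["cam_to_world"][:3,3])
g=W["image"].copy()
h,s,v=cv2.split(cv2.cvtColor(g,cv2.COLOR_RGB2HSV))
cr=[cv2.resize(g[20:240,170:470,::-1],(800,586))]
W=look((.445,-.031));print(top(W,"blue",.092,near=None))
p=cv2.resize(W["image"][60:200,196:356,::-1],(300,262));cr[0][:262,:300]=p
cv2.imwrite("pics/w3.png",cr[0]);print(manip.get_time())
E
```

```text
(array([ 0.58912941, -0.21127338]), np.float64(24.5), np.float64(0.026703360767422676), np.float64(0.026333461039399635)) [ 0.58985318 -0.20971901  0.31973143]
(array([ 0.44527689, -0.02921734]), array([23.92181206, 25.24971008]), np.float64(-12.954757690429686))
5.0583
```

View pics/w3.png

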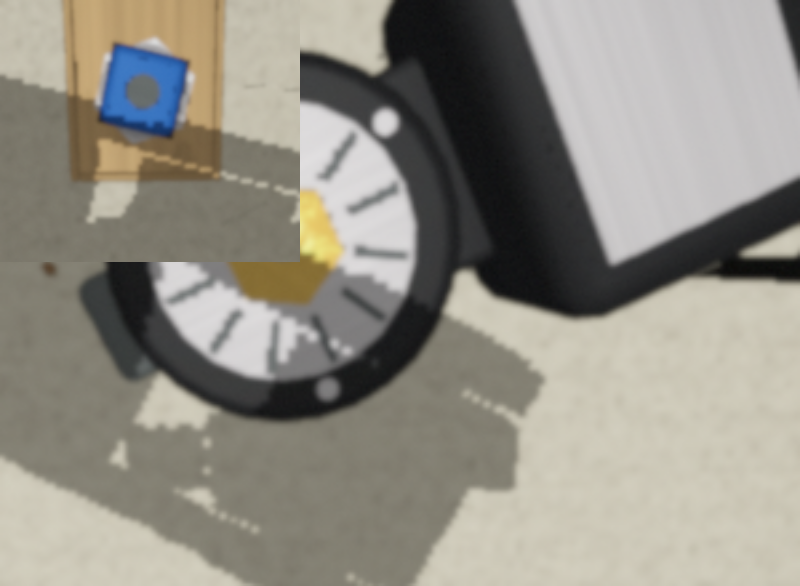

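The nut is about 28 mm wide at (0.589,-0.211), yaw about 23.5°. The blue grip is at (0.4453,-0.0292), yaw −13°. I'll try the blue key.

```bash
cat >> h.py <<'E'
NUT=np.array([.5891,-.2113]);NY=np.radians(23.5)
UP=.215; GZ=.077
def yaw(deg): return down(np.pi/2+np.radians(deg))
def grasp(p,deg):
    manip.command_gripper(.06)
    manip.move_to([*p,.15],yaw(deg));manip.servo_line([*p,GZ],rate=.12)
    manip.command_gripper(0.0,60);w,f=manip.get_width(),manip.get_grip_force()
    manip.servo_line([*p,UP],rate=.2)
    print("grasp width",w,"force",f)
def probe(p,z0=.175,zmin=.1465,step=.0015,fmax=8,base=None):
    """lower the key step by step until it bears; returns TCP z and force change"""
    p=np.asarray(p,float)
    manip.servo_line([*p,z0],rate=.15)
    b=np.array(manip.get_contact_force()) if base is None else base
    z=z0
    while z>zmin:
        z=max(z-step,zmin);manip.servo_line([*p,z],rate=.04)
        f=np.array(manip.get_contact_force())-b
        if f[2]>fmax or np.hypot(f[0],f[1])>12: break
    return np.round(manip.get_position(),4),np.round(f,1),np.round(manip.get_torque(),2)
def over_nut(): manip.move_to([*NUT,UP],yaw(np.degrees(NY)))
E
python3 - <<'E'
from h import *
grasp((.4453,-.0292),-13);t=manip.get_time();over_nut()
t2=manip.get_time();print(manip.get_contact_force());print(probe(NUT));print(t,t2,manip.get_time())
S=cam("side");cv2.imwrite("pics/s2.png",np.hstack([cv2.resize(c["image"][y:y+120,x:x+120,::-1],(400,400)) for c,x,y in((S,215,190),(cam("scene"),295,130))]))
E
```

```text
grasp width 0.027293648533036154 force 59.581671953201294
[-0.74599417  0.72422951 -2.02549026]
(array([ 0.5896, -0.2114,  0.1599]), array([-2.5,  1.1, 12.2]), array([0.36, 0.72, 0.07]))
7.875 8.8 11.9667
```

View pics/s2.png

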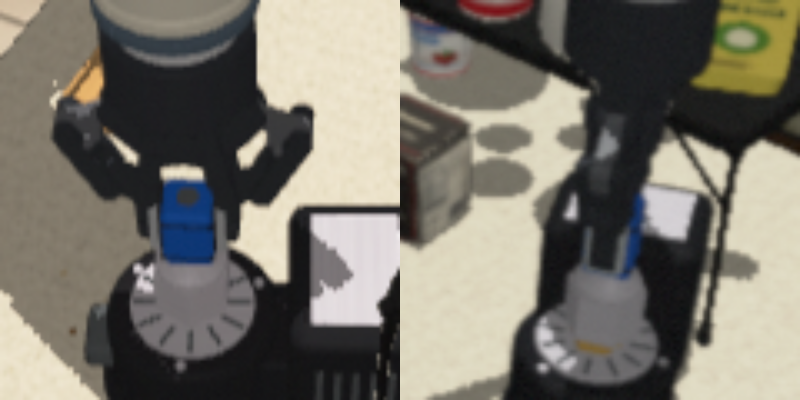

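The blue key stops at TCP z = 0.160, i.e. 12 mm high, resting on top of the nut. The picture shows it upright on the nut and about centred (side crop 190,300), with brass showing under the mouth in the scene crop (595,347). Before rejecting it, a short pressed spiral search to rule out misalignment.

```bash
cat >> h.py <<'E'
def search(c,z,base,radii=((.0012,6),(.0024,10))):
    """slide pressed over a spiral; a fall of the push (key dropped over the nut) ends it"""
    for r,n in radii:
        for a in np.arange(n)*2*np.pi/n:
            p=[c[0]+r*np.cos(a),c[1]+r*np.sin(a)]
            manip.servo_line([*p,z],rate=.02)
            f=np.array(manip.get_contact_force())-base
            print(np.round(1000*(np.array(p)-c),1),np.round(f,1))
            if f[2]<2.5: return p
            if np.hypot(f[0],f[1])>18 or f[2]>25: print("hard")
    return None
E
python3 - <<'E'
from h import *
b=np.array([-0.746,.724,-2.0]);t=manip.get_time()
print(search(NUT,.1593,b),manip.get_position(),manip.get_time()-t)
E
```

```text
[1.2 0. ] [-2.6  0.5 11.3]
[0.6 1. ] [-1.9 -2.4  9.6]
[-0.6  1. ] [ 0.9 -1.7  7.3]
[-1.2  0. ] [ 2.3 -1.4  8.5]
[-0.6 -1. ] [ 0.8  2.  10.6]
[ 0.6 -1. ] [-2.1  2.5 12.2]
[2.4 0. ] [-4.3  0.3 14. ]
[1.9 1.4] [-2.5 -3.5 11.3]
[0.7 2.3] [-1.4 -4.5 10.4]
[-0.7  2.3] [ 3.1 -2.5  7.8]
[-1.9  1.4] [ 3.6 -1.2  0.7]
[np.float64(0.5871583592135001), np.float64(-0.20988931539449807)] [ 0.58712516 -0.20971435  0.15882948] 2.75
```

Run:
```python
from h import *
b=np.array([-0.746,.724,-2.0])
p=[.5872,-.2099]
for z in np.arange(.158,.1465,-.001):
    manip.servo_line([*p,z],rate=.03);f=np.array(manip.get_contact_force())-b
    print(round(z,4),np.round(manip.get_position(),4),np.round(f,1))
    if f[2]>12 or np.hypot(f[0],f[1])>15: break
print(manip.get_time())
```

```text
0.158 [ 0.5872 -0.2098  0.1575] [ 4.7 -0.6 -2.1]
0.157 [ 0.5872 -0.2098  0.1567] [ 4.9 -0.7 -2.1]
0.156 [ 0.5872 -0.2098  0.1559] [ 3.4 -1.5 -0.5]
0.155 [ 0.5872 -0.2099  0.155 ] [ 3.8 -1.1 -0.3]
0.154 [ 0.5872 -0.2099  0.1539] [ 3.   0.3 -1.1]
0.153 [ 0.5872 -0.2099  0.1529] [ 3.9  0.1 -0.5]
0.152 [ 0.5872 -0.2099  0.1519] [ 4.2 -0.  -0.6]
0.151 [ 0.5872 -0.2099  0.1509] [ 3.9 -0.  -0.3]
0.15 [ 0.5872 -0.2099  0.1499] [3.7 0.3 0.8]
0.149 [ 0.5872 -0.2099  0.1489] [3.6 0.3 0.6]
0.148 [ 0.5872 -0.21    0.1487] [1.4 1.6 7. ]
0.147 [ 0.5873 -0.21    0.1487] [-2.2  0.8 15.8]
17.8167
```

The blue key dropped over the nut and bottomed at z ≈ 0.1487, as expected for the burr. I'll ease the push and check by picture.

Run:
```python
from h import *
manip.servo_line([.5873,-.21,.148],rate=.02);manip.hold(.5)
print(manip.get_position(),manip.get_contact_force(),manip.get_grip_force(),manip.get_width(),np.abs(manip.get_joint_vel()).max())
D,S=cam("side"),cam("scene")
cv2.imwrite("pics/end.png",np.hstack([cv2.resize(c["image"][y:y+160,x:x+160,::-1],(400,400)) for c,x,y in((D,205,155),(S,240,150))]))
print(manip.get_time())
for k,a in(("yellow",(197,193)),("red",(218,209))): print(k,[np.round(b,1) for b in blobs(mask(S,k),15) if np.hypot(b[1]-a[0],b[2]-a[1])<12])
```

```text
[ 0.5873176  -0.21002372  0.14871702] [-0.73228236  1.52874152  7.9357692 ] 60.82641363143921 0.027526278079368173 0.0023078208136235756
18.6667
yellow [array([237. , 195.6, 194.8])]
red [array([262. , 217.2, 209.7])]
```

View pics/end.png

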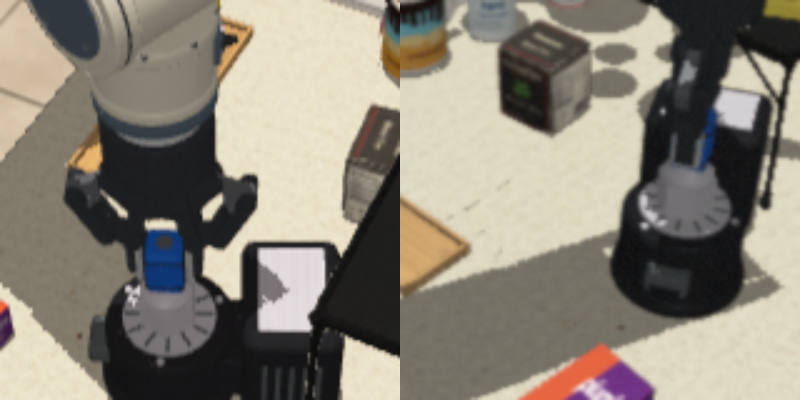

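The picture shows the blue key upright and flat on the burr (scene crop 688,200), with no brass visible any more. The bystanders stand as before and the yellow and red keys haven't moved. Handing in.

```bash
python3 -c "
from rig import manip
print(manip.sign_off())"
```

```text
the job is handed in; nothing more can be done
None
```

The blue key, the first one tried, fits: it is pushed down over the nut onto the burr and still held, the red and yellow keys were never touched in the tray, and the job was handed in at about 19 s (no verdict was returned).

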